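Fill the seasoning caddy

ROBOT

A 6-joint arm with a two-finger parallel gripper is mounted at the origin on a cart in front of the work surface, level with it; the furniture and walls round the work are solid. World frame = base frame: x ahead of the robot, y to its left, z up, the work surface at z = 0. Lengths are in m, angles in rad, forces in N, time in s.
With the tool pointing down it reaches from about 0.25 to 0.775 m from the base axis. Payload 4 kg.
Tool frame: the origin (TCP) lies at the very end of the fingers, on their centre line; the grasp point (between the pads) lies 19 mm behind it (robot.hold_point_z is the distance from the TCP to the grasp point, in m); z points along the fingers, y is the line along which they close (so a half turn about z gives the same grasp; the last joint's range is limited). The gripper opens to 94 mm and grips with 3 to 60 N. Pads are 16 mm wide; open, the fingers measure 119 mm over their backs; the gripper's body (75 mm by 177 mm) begins 78 mm behind the grasp point.
Start: joints at [-1.336, 0.087, 1.371, -0, 1.684, -0.103], TCP at [0.182, -0.519, 0.206] pointing down, gripper open.
Joint ranges: [-3.1, 3.1], [-0.76, 2.03], [0.27, 2.55], [-1.08, 4.22], [0.17, 2.65], [-2.57, 2.57]. Speed limits (rad/s): [2.79, 2.79, 3.14, 3.14, 3.14, 3.14].

INTERFACE

Orientations are given as [roll, pitch, yaw] about the fixed x, y, z axes, in that order (R = Rz(yaw) Ry(pitch) Rx(roll)).
In Python, from bench import robot gives the robot as it stands.
- The arm moves only by the tool carry_out, never from a script. Its argument "steps" is a list of rows, each a list of 3 entries, a list of its own where there are three numbers: the shift along the tool's x, y, z in m, then the turn about the tool's z in units of 10 degrees (1.0 is 10 degrees), then the closure, from -1 (fully open) to 1 (shut). In form: [[[tx, ty, tz], roll, jaw], ...]. A call has 1 to 10 rows; each row is the pose to reach, as a shift and turn from the pose commanded when the call began, along the tool's axes at that moment; what a row does not reach only later rows make up. A row lasts 1/8 s, in which the tool goes at most 62.5 mm and 10.7 degrees, less where a joint would pass 70% of its speed; a pose out of reach is approached as far as the arm can. A call with a gripper value outside its range is refused whole. The fingers move at their own pace and stop on an object; the grip force is fixed at half the most. Time passes only in rows, so rows that repeat a pose let the fingers close. It gives the time, the measured TCP pose, the force, the opening and the grip force at its end, in the units of the state.
- robot.get_obs(): the state, without advancing time (a new reading comes with each control period).
- robot.snapshot(name): name is "side" or "top" or "wrist"; returns a dict with "image" (420x560x3 uint8, red, green, blue), "z_map" (420x560 float32, m along the optical axis (not along the pixel's ray), 0 where there is no reading), "mtx" (3x3 intrinsics, pixels), "D" ([k1, k2, p1, p2, k3] as OpenCV has them; the pictures are not rectified), "R" (3x3) and "t" (3): a world point X has camera coordinates R X + t. Camera axes: x right, y down, z forward; pixel columns grow to the right and rows downward; lengths in m; the calibration is good to about 2 mm. A picture is of the moment at which its call begins.
- robot.close_job(): hands the job in; it is judged then, once.
The state is a dict: "time": time; "joint_positions": joint angles; "qvel": joint speeds; "joint_torque": joint torques, N m; "tool_pos": TCP position; "ee_rot": TCP orientation; "wrist_force": force on the tool from outside, world axes, zero at the start; "wrist_torque": the same for the moment, N m; "width": finger opening in m; "finger_force": force on a finger pad.
Only numpy, scipy, OpenCV 4.12 (cv2) and the standard library are available. Lean on these libraries where they do the work, as an engineer would, in place of code of your own. Each camera call takes 0.05 s, during which the arm holds its last target. There are 200 camera calls.

TASK

Gather the two spice jars, the salt shaker and the food tin into the wooden caddy, each standing upright on the floor of its own cell: the spice jars in the two equal cells along the high back board (either jar in either cell), the food tin in the wide front cell and the salt shaker in the narrow front cell. Set each one down rather than dropping it in. Leave the drinking glass, the paper cup and the wide preserve jar standing where they are.

Things in the scene. Friction and masses are not known exactly. Their poses are not given: they have to be found in the camera images.
- caddy: Wooden caddy 160x168 mm (x by y), fixed, any yaw. Origin centre of underside, z up, +x to its back board (68 mm high, finger slot). Floor 6 thick; other walls (5 thick) and dividers (4) 30 high. Cells, centre (x,y) and inner size x by y, mm: back, for jars, (42,40.5) and (42,-40.5), 66x77; wide front, for the tin, (-35,33), 80x92; narrow front, for salt, (-35,-48), 80x62. Low things first.
- food_tin: Closed metal food tin with a printed paper wrap, a plain cylinder 57 mm in diameter, 72 mm high, about 0.18 kg. Origin at the centre of its underside, z up along its axis. Stands upright on the worktop at the start.
- salt_shaker: Salt shaker, slightly waisted clear body with white salt, 44 mm in diameter up to about 70 mm; grey domed cap narrowing to 34 mm or less; 90 mm high in all, about 0.1 kg. Origin at the centre of its underside, z up along its axis. Stands upright on the worktop at the start.
- spice_jar_a: Spice jar, slim cylinder 42 mm in diameter with a screw lid 45 mm in diameter from 85 mm up to the top at 106 mm; about 0.11 kg. Origin at the centre of its underside, z up along its axis. Stands upright on the worktop at the start.
- spice_jar_b: The other spice jar, same shape: 42 mm in diameter, lid 44 mm in diameter from 85 mm up to the top at 105 mm; about 0.11 kg. Origin at the centre of its underside, z up along its axis. Stands upright on the worktop at the start.
- drinking_glass: Look-alike, to be left alone: small open clear drinking glass, 48 mm in diameter at the rim, 58 mm high. Origin at the centre of its underside, z up along its axis. Stands upright on the worktop at the start.
- paper_cup: Look-alike, to be left alone: open white cup with a printed ring pattern, 75 mm in diameter at the rim, 84 mm high. Origin at the centre of its underside, z up along its axis. Stands upright on the worktop at the start.
- preserve_jar: Look-alike, to be left alone: wide amber glass preserve jar with a steel lid and no wrap, 62 mm in diameter, 92 mm high. Origin at the centre of its underside, z up along its axis. Stands upright on the worktop at the start.
Not all that is in view belongs to the job. What is shaped like the spice_jar_a but green or turquoise is not meant.

How it is judged:
By the outcome, as a careful person would: the job done as asked, in the order asked, and still so for the second after the job is handed in, with the robot touching nothing.
It also fails if it takes over 106 s, if anything falls off the work surface, if the arm or the gripper's body presses on something with over 40 N, if the wrist force passes 120 N, or if a joint passes its speed limit or range.

## Working session

There is one attempt and no reset: what is moved stays moved. The work goes in short steps, Python scripts to look and compute and a tool call to move; the robot and the scene stay as the last step left them, time stands still between calls to the robot, and variables do not carry over. Pictures are saved under pics/ and viewed, at most 14 in all, crops included, and the job is handed in when it is done.

Besides the shell and the picture viewer there is one more tool, called after "Request:" in YAML: its name, and indented under it one key for each argument. carry_out: Moves the arm, as the interface text tells. Its arguments: {"type":"object","properties":{"steps":{"type":"array","items":{"type":"array"}}},"required":["steps"]}

```bash
mkdir -p pics; cat > h.py <<'E'
import numpy as np, cv2
from bench import robot
def snap(n,f=None):
    s=robot.snapshot(n)
    if f: cv2.imwrite(f'pics/{f}.png',s['image'][:,:,::-1])
    return s
def cloud(s):
    h,w=s['z_map'].shape
    u,v=np.meshgrid(np.arange(w),np.arange(h))
    p=cv2.undistortPoints(np.stack([u,v],-1).reshape(-1,1,2).astype(np.float64),s['mtx'],s['D']).reshape(h,w,2)
    z=s['z_map'][...,None]
    c=np.concatenate([p*z,z],-1)
    X=(c-s['t'])@s['R']
    X[s['z_map']==0]=np.nan
    return X
E
python3 - <<'E'
from h import *
for n in ['top','side']:
    s=snap(n,n+'0'); np.savez(n+'0.npz',**s)
    print(n,-s['R'].T@s['t'])
print(robot.get_obs())
E
```

```text
top [0.37259486 0.0371102  1.09438306]
side [ 0.52835398 -0.92724787  0.91887949]
{'time': 0.1, 'joint_positions': array([-1.33607941e+00,  8.78961660e-02,  1.37210551e+00, -4.87612624e-05,
        1.68360608e+00, -1.03098906e-01]), 'qvel': array([-0.00059512, -0.00127298, -0.00238603, -0.0020909 ,  0.00068196,
       -0.00159434]), 'joint_torque': array([ 2.81809364e-03, -3.41251087e+01, -3.03301907e+01,  7.20515312e-02,
        3.04463657e-02, -1.04083858e-04]), 'tool_pos': array([ 0.18214783, -0.5184313 ,  0.20441178]), 'ee_rot': array([-3.13958326e+00, -1.59181883e-04,  3.37810218e-01]), 'wrist_force': array([-0.91023961,  1.54586745,  0.52460022]), 'wrist_torque': array([ 0.04639828,  0.01702735, -0.01702995]), 'finger_force': 0.0, 'width': 0.09362049968241364}
```

View pics/top0.png

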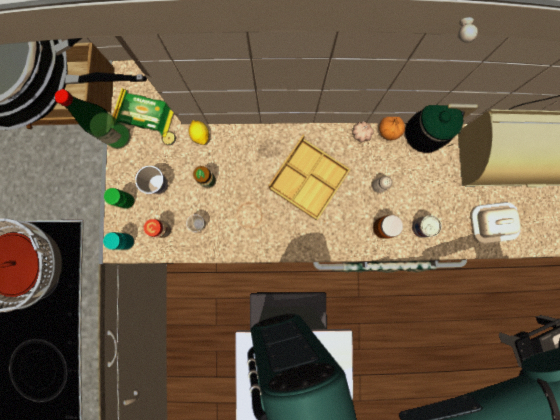

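View pics/side0.png

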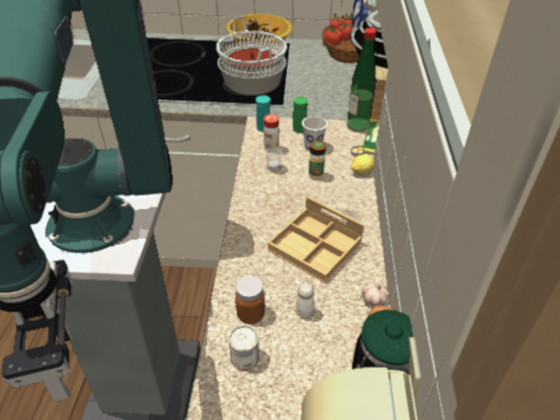

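```bash
python3 - <<'E'
from h import *
S={n:dict(np.load(n+'0.npz')) for n in ['top','side']}
a=cv2.resize(S['side']['image'][85:185,235:395],(800,500),interpolation=2)[:,:,::-1]
cv2.imwrite('pics/c1.png',a)
X=cloud(S['top'])
for n,(u,v) in dict(red=(154,228),brown=(203,176),green=(119,198),turq=(119,241),glass=(197,222),cup=(150,180),salt=(382,183),amber=(388,227),tin=(427,226)).items():
    P=X[v-18:v+19,u-18:u+19].reshape(-1,3); P=P[~np.isnan(P[:,0])]
    t=np.percentile(P[:,2],99); 
    Q=P[P[:,2]>t-.012]; 
    c,r=cv2.minEnclosingCircle(Q[:,:2].astype(np.float32))
    print(n,'top z %.3f'%t,'mid',((Q.min(0)+Q.max(0))/2).round(3),'d',(2*r).__round__(3),len(Q))
# caddy: pts by color & height
P=X[130:225,262:355].reshape(-1,3); P=P[~np.isnan(P[:,0])]
Q=P[(P[:,2]>.018)]
print('caddy',cv2.minAreaRect(Q[:,:2].astype(np.float32)*1000), np.percentile(Q[:,2],[5,50,95,100]))
B=P[P[:,2]>.045]; print('back',len(B),cv2.minAreaRect(B[:,:2].astype(np.float32)*1000))
print('table z',np.nanmedian(X[190:230,230:260,2]), X[255,[110,230,300,500]], X[130,[230,350]])
E
```

```text
red top z 0.109 mid [0.43  0.359 0.104] d 0.045 247
brown top z 0.108 mid [0.564 0.237 0.103] d 0.045 234
green top z 0.109 mid [0.51  0.468 0.105] d 0.046 245
turq top z 0.109 mid [0.397 0.465 0.103] d 0.046 254
glass top z 0.060 mid [0.444 0.261 0.055] d 0.048 79
cup top z 0.087 mid [0.557 0.379 0.082] d 0.076 165
salt top z 0.088 mid [ 0.544 -0.242  0.084] d 0.034 128
amber top z 0.094 mid [ 0.43 -0.25  0.09] d 0.056 356
tin top z 0.072 mid [ 0.429 -0.362  0.068] d 0.058 375
caddy ((605.1552124023438, -74.80435180664062), (160.2005615234375, 265.0919494628906), 54.94921112060547) [0.0209595  0.02951252 0.06756652 0.07140572]
back 156 ((607.77099609375, 17.343509674072266), (6.323490619659424, 163.2895050048828), 54.94921112060547)
table z -0.00015578145232220163 [[ 0.35826485  0.51220185  0.00310711]
 [ 0.3572102   0.174715   -0.0016276 ]
 [ 0.3555347  -0.01825892  0.00338713]
 [ 0.3450897  -0.59460242 -0.00388734]] [[ 7.11414924e-01  1.76081904e-01  1.14321067e-04]
 [ 7.09553223e-01 -1.67543939e-01 -1.98951434e-03]]
```

View pics/c1.png

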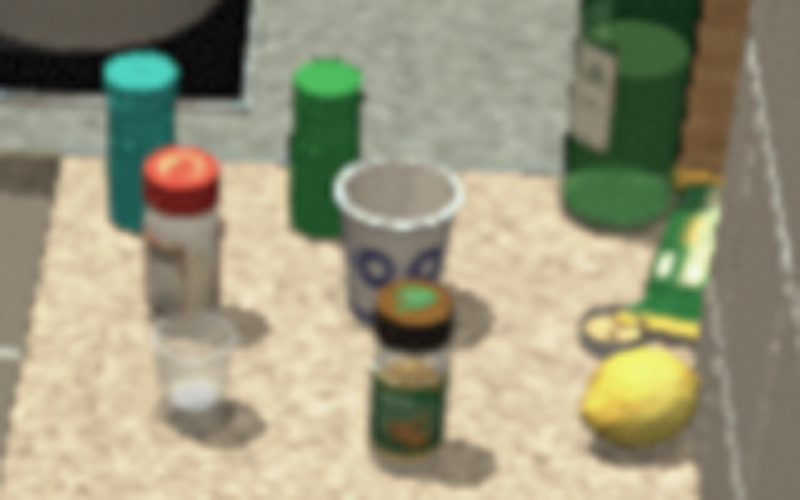

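Candidates in the crop: the red-lidded jar (182,230) and the brown/black-lidded jar (412,370) are the spice jars. Turquoise (140,140) and green (327,150) share the shape but are the excluded colours; the cup, at (395,240), and glass, at (195,360), stay. On the right in the top view: tin (427,226), amber preserve jar (388,227), salt (382,183). Next I'll check the caddy centre.

```bash
cat >> h.py <<'E'
def to(x,y,z,yawdeg=None):
    "tool-frame shift from the measured pose to world target, plus turn in 10-degree units"
    o=robot.get_obs(); from scipy.spatial.transform import Rotation as Ro
    R=Ro.from_euler('xyz',o['ee_rot']).as_matrix()
    d=R.T@(np.array([x,y,z])-o['tool_pos']); r=0 if yawdeg is None else -(yawdeg-np.degrees(o['ee_rot'][2]))/10
    print('shift',d.round(4),'turn',round(r,2),'t',round(o['time'],2),'at',o['tool_pos'].round(4),'yaw',np.degrees(o['ee_rot'][2]).round(2),'w',round(o['width'],4))
E
python3 - <<'E'
from h import *
S=dict(np.load('top0.npz')); X=cloud(S)
P=X[130:225,262:355].reshape(-1,3); P=P[~np.isnan(P[:,0])]
P=P[(P[:,2]>.022)&(P[:,2]<.036)&(np.hypot(P[:,0]-.563,P[:,1]+.046)<.125)]
print(len(P),cv2.minAreaRect(P[:,:2].astype(np.float32)*1000))
a=np.radians(54.95); M=np.array([[np.cos(a),-np.sin(a)],[np.sin(a),np.cos(a)]])
q=(P[:,:2]-[.563,-.046])@M
print(np.percentile(q,[0,1,50,99,100],axis=0).round(4))
print('divider mid x', np.histogram(q[:,0],20,(-.09,.09))[0]); print(np.histogram(q[q[:,0]>.015,1],20,(-.1,.1))[0],np.histogram(q[q[:,0]<-.0,1],20,(-.1,.1))[0])
to(.429,-.362,.16,54.95)
E
```

```text
551 ((564.5325317382812, -47.633262634277344), (158.0086669921875, 167.4244384765625), 54.927467346191406)
[[-0.0795 -0.0859]
 [-0.079  -0.0846]
 [ 0.0012 -0.004 ]
 [ 0.0759  0.081 ]
 [ 0.0786  0.0815]]
divider mid x [  0 111  19  19  21  21  18  21  19  25  88  30  20  19  18  19  20  21
  42   0]
[ 0 45  9  1  3  1  2  1  3 28 16  1  3  2  2  3  2 27 17  0] [ 0 55 13  7  6  5  6  6 50  7  7  7  7  7  8  7  7 62  7  0]
shift [ 0.2847 -0.0657  0.0446] turn -3.56 t 0.1 at [ 0.1821 -0.5184  0.2044] yaw 19.36 w 0.0936
```

Request:
carry_out:
  steps:
    - [[0.06,-0.014,0],-0.9,-1]
    - [[0.12,-0.028,0],-1.8,-1]
    - [[0.17,-0.04,0],-2.7,-1]
    - [[0.23,-0.053,0],-3.56,-1]
    - [[0.285,-0.066,0.02],-3.56,-1]
    - [[0.285,-0.066,0.043],-3.56,-1]
    - [[0.285,-0.066,0.043],-3.56,-1]
    - [[0.285,-0.066,0.043],-3.56,-1]

```text
time: 1.1
tool_pos: [0.4291, -0.3627, 0.163]
ee_rot: [3.141, 0.0, 0.958]
wrist_force: [-0.1, -0.4, 0.4]
width: 0.0938
finger_force: 0.0
```

```bash
python3 - <<'E'
from h import *
s=snap('wrist','w1'); X=cloud(s)
P=X.reshape(-1,3);P=P[(np.hypot(P[:,0]-.429,P[:,1]+.362)<.05)&(P[:,2]>.062)&(P[:,2]<.08)]
print(len(P),P.max(0),P.min(0),cv2.minEnclosingCircle(P[:,:2].astype(np.float32)))
to(.429,-.362,.038,54.95)
E
```

```text
4027 [ 0.45912126 -0.33576969  0.07411014] [ 0.40252521 -0.39194429  0.06213919] ((0.4308045208454132, -0.36381247639656067), 0.028452234342694283)
shift [ 0.0009 -0.001   0.1256] turn -0.01 t 1.15 at [ 0.4291 -0.3631  0.1636] yaw 54.88 w 0.0939
```

View pics/w1.png

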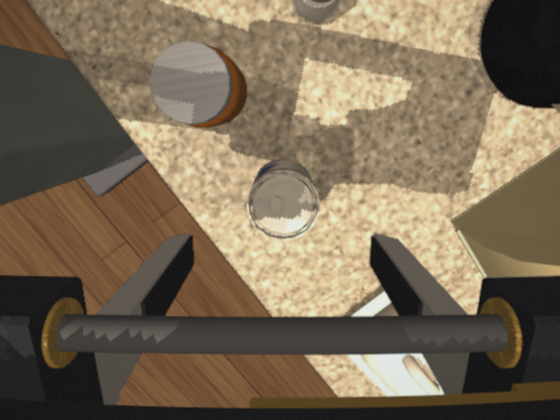

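The wrist view shows the tin's steel top at (283,203), centred between the fingers. The preserve jar, at (190,83), is clear of them.

Request:
carry_out:
  steps:
    - [[0.001,0,0.05],0,-1]
    - [[0.001,0,0.1],0,-1]
    - [[0.001,0,0.126],0,-1]
    - [[0.001,0,0.126],0,-1]
    - [[0.001,0,0.126],0,1]
    - [[0.001,0,0.126],0,1]
    - [[0.001,0,0.126],0,1]
    - [[0.001,0,0.126],0,1]
    - [[0.001,0,0.126],0,1]
    - [[0.001,0,0.126],0,1]

```text
time: 2.4
tool_pos: [0.4303, -0.3618, 0.0372]
ee_rot: [3.14, 0.0, 0.959]
wrist_force: [0.8, 0.3, 3.9]
width: 0.0568
finger_force: 30.0
```

```bash
python3 - <<'E'
from h import *
to(.5174,-.0571,.16,54.95)
E
```

```text
shift [ 0.2994 -0.1034 -0.123 ] turn 0.0 t 2.4 at [ 0.4303 -0.3618  0.0372] yaw 54.96 w 0.0568
```

Request:
carry_out:
  steps:
    - [[0,0,-0.05],0,1]
    - [[0,0,-0.1],0,1]
    - [[0,0,-0.125],0,1]
    - [[0.05,-0.017,-0.125],0,1]
    - [[0.1,-0.034,-0.125],0,1]
    - [[0.15,-0.052,-0.125],0,1]
    - [[0.2,-0.069,-0.125],0,1]
    - [[0.25,-0.086,-0.125],0,1]
    - [[0.285,-0.098,-0.125],0,1]
    - [[0.299,-0.103,-0.125],0,1]

```text
time: 3.65
tool_pos: [0.5168, -0.0555, 0.1604]
ee_rot: [-3.14, 0.001, 0.962]
wrist_force: [0.4, -0.6, -2.7]
width: 0.057
finger_force: 30.0
```

Request:
carry_out:
  steps:
    - [[0,0,0.03],0,1]
    - [[0,0,0.06],0,1]
    - [[0,0,0.08],0,1]
    - [[0,0,0.09],0,1]
    - [[0,0,0.09],0,1]
    - [[0,0,0.09],0,1]

```text
time: 4.4
tool_pos: [0.5179, -0.0579, 0.0725]
ee_rot: [3.14, -0.001, 0.959]
wrist_force: [-0.6, -0.0, -1.7]
width: 0.0568
finger_force: 30.0
```

```bash
python3 - <<'E'
from h import *
snap('wrist','w2');to(.5174,-.0571,.044,54.95)
E
```

```text
shift [ 0.0002 -0.0011  0.0287] turn -0.0 t 4.45 at [ 0.5181 -0.0579  0.0727] yaw 54.94 w 0.0574
```

View pics/w2.png

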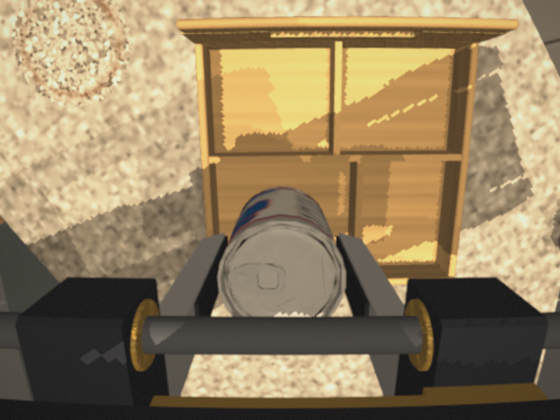

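The tin hangs over the wide front cell at (280,260), axes aligned with the caddy walls.

Request:
carry_out:
  steps:
    - [[0,-0.001,0.012],0,1]
    - [[0,-0.001,0.021],0,1]
    - [[0,-0.001,0.026],0,1]
    - [[0,-0.001,0.029],0,1]
    - [[0,-0.001,0.03],0,1]
    - [[0,-0.001,0.03],0,1]

```text
time: 5.2
tool_pos: [0.5163, -0.0568, 0.0433]
ee_rot: [-3.142, 0.0, 0.959]
wrist_force: [-5.0, 0.9, 7.3]
width: 0.057
finger_force: 30.0
```

Request:
carry_out:
  steps:
    - [[0,0,0],0,-0.5]
    - [[0,0,0],0,-0.5]
    - [[0,0,0],0,-0.5]
    - [[0,0,0],0,-0.5]
    - [[0,0,-0.03],0,-0.5]
    - [[0,0,-0.07],0,-0.5]
    - [[0,0,-0.12],0,-0.5]
    - [[0,0,-0.12],0,-0.5]

```text
time: 6.2
tool_pos: [0.5194, -0.0575, 0.1668]
ee_rot: [3.132, -0.004, 0.959]
wrist_force: [-0.4, 0.5, -0.3]
width: 0.0706
finger_force: 0.0
```

```bash
python3 - <<'E'
from h import *
to(.544,-.242,.16,54.95)
E
```

```text
shift [-0.1369  0.126   0.0075] turn 0.0 t 6.2 at [ 0.5194 -0.0575  0.1668] yaw 54.95 w 0.0706
```

Request:
carry_out:
  steps:
    - [[-0.04,0.037,0],0,-0.6]
    - [[-0.08,0.074,0],0,-0.6]
    - [[-0.12,0.11,0],0,-0.6]
    - [[-0.137,0.126,0],0,-0.6]
    - [[-0.137,0.126,0],0,-0.6]
    - [[-0.137,0.126,0],0,-0.6]

```text
time: 6.95
tool_pos: [0.5408, -0.2398, 0.1611]
ee_rot: [-3.14, -0.001, 0.96]
wrist_force: [-0.5, -0.5, 0.4]
width: 0.0755
finger_force: 0.0
```

```bash
python3 - <<'E'
from h import *
s=snap('wrist'); X=cloud(s)
P=X.reshape(-1,3);P=P[(np.hypot(P[:,0]-.544,P[:,1]+.242)<.03)&(P[:,2]>.074)&(P[:,2]<.1)]
print(len(P),P.max(0),P.min(0),cv2.minEnclosingCircle(P[:,:2].astype(np.float32)))
to(.544,-.242,.036,54.95)
P=X.reshape(-1,3);P=P[(np.hypot(P[:,0]-.517,P[:,1]+.057)<.05)&(P[:,2]>.07)&(P[:,2]<.1)]
print(len(P),P.max(0),P.min(0))
s=snap('top'); X=cloud(s)
P=X.reshape(-1,3);P=P[(np.hypot(P[:,0]-.517,P[:,1]+.057)<.05)&(P[:,2]>.07)&(P[:,2]<.1)]
print(len(P),P.max(0),P.min(0))
E
```

```text
1527 [ 0.5637221  -0.22814821  0.09045998] [ 0.52987511 -0.26168931  0.07402634] ((0.5468900799751282, -0.24493446946144104), 0.017084583640098572)
shift [-0.0002  0.004   0.1254] turn 0.01 t 7.0 at [ 0.5409 -0.2396  0.1614] yaw 55.06 w 0.0755
4485 [ 0.54504262 -0.03262951  0.07974579] [ 0.48707676 -0.0873062   0.07000871]
378 [ 0.54336736 -0.02961875  0.08262139] [ 0.48751214 -0.08469021  0.07003345]
```

Request:
carry_out:
  steps:
    - [[0,0.006,0.05],0,-0.6]
    - [[0,0.006,0.1],0,-0.6]
    - [[0,0.006,0.125],0,-0.6]
    - [[0,0.006,0.125],0,-0.6]
    - [[0,0.006,0.125],0,1]
    - [[0,0.006,0.125],0,1]
    - [[0,0.006,0.125],0,1]
    - [[0,0.006,0.125],0,1]
    - [[0,0.006,0.125],0,1]

```text
time: 8.18
tool_pos: [0.546, -0.245, 0.0372]
ee_rot: [3.141, -0.0, 0.959]
wrist_force: [-0.1, -0.1, 3.3]
width: 0.0385
finger_force: 29.9
```

```bash
python3 - <<'E'
from h import *
to(.5837,-.1036,.16,54.95)
E
```

```text
shift [ 0.1374 -0.0503 -0.1228] turn -0.0 t 8.18 at [ 0.546  -0.245   0.0372] yaw 54.95 w 0.0385
```

Request:
carry_out:
  steps:
    - [[0,0,-0.05],0,1]
    - [[0,0,-0.1],0,1]
    - [[0,0,-0.123],0,1]
    - [[0.05,-0.018,-0.123],0,1]
    - [[0.1,-0.036,-0.123],0,1]
    - [[0.137,-0.049,-0.123],0,1]
    - [[0.137,-0.049,-0.123],0,1]
    - [[0.137,-0.049,-0.08],0,1]
    - [[0.137,-0.049,-0.045],0,1]
    - [[0.137,-0.049,-0.045],0,1]

```text
time: 9.43
tool_pos: [0.5813, -0.1049, 0.0774]
ee_rot: [-3.134, 0.004, 0.958]
wrist_force: [0.1, 0.3, -1.1]
width: 0.0386
finger_force: 29.6
```

```bash
python3 - <<'E'
from h import *
snap('wrist','w3');to(.5837,-.1036,.0435,54.95)
E
```

```text
shift [ 0.0018 -0.0004  0.0366] turn -0.01 t 9.47 at [ 0.5831 -0.1053  0.0801] yaw 54.89 w 0.0386
```

View pics/w3.png

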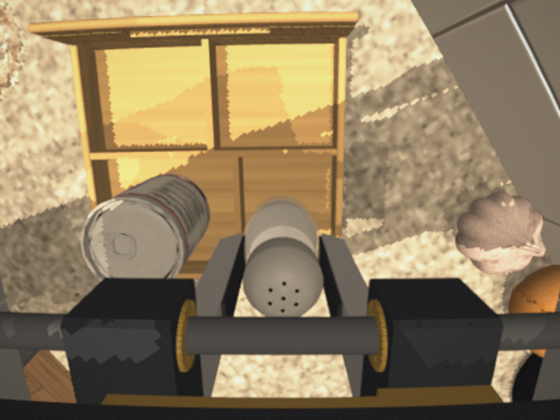

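The salt shaker (283,270) hangs over the narrow front cell, and the tin (140,240) stands upright in its cell.

Request:
carry_out:
  steps:
    - [[0.001,0,0.015],0,1]
    - [[0.001,0,0.026],0,1]
    - [[0.001,0,0.031],0,1]
    - [[0.001,0,0.034],0,1]
    - [[0.001,0,0.035],0,1]
    - [[0.001,0,0.036],0,1]
    - [[0.001,0,0.036],0,1]

```text
time: 10.35
tool_pos: [0.5851, -0.1038, 0.0457]
ee_rot: [3.141, -0.0, 0.959]
wrist_force: [0.7, -0.3, 0.3]
width: 0.0383
finger_force: 29.6
```

Request:
carry_out:
  steps:
    - [[0,0,0.001],0,1]
    - [[0,0,0.002],0,1]
    - [[0,0,0.0025],0,1]
    - [[0,0,0.003],0,1]
    - [[0,0,0.003],0,1]

```text
time: 10.98
tool_pos: [0.585, -0.1038, 0.0432]
ee_rot: [3.141, -0.0, 0.959]
wrist_force: [-2.3, 0.3, 3.9]
width: 0.0383
finger_force: 30.0
```

Request:
carry_out:
  steps:
    - [[0,0,0],0,-0.2]
    - [[0,0,0],0,-0.2]
    - [[0,0,0],0,-0.2]
    - [[0,0,0],0,-0.2]
    - [[0,0,-0.03],0,-0.2]
    - [[0,0,-0.07],0,-0.2]
    - [[0,0,-0.12],0,-0.2]
    - [[0,0,-0.14],0,-0.4]
    - [[0,0,-0.14],0,-0.4]

```text
time: 12.1
tool_pos: [0.5862, -0.1041, 0.185]
ee_rot: [3.137, -0.002, 0.959]
wrist_force: [-0.1, -1.0, -0.1]
width: 0.0659
finger_force: 0.0
```

```bash
python3 - <<'E'
from h import *
to(.564,.237,.18,54.95)
E
```

```text
shift [ 0.2665 -0.214   0.0043] turn 0.0 t 12.1 at [ 0.5862 -0.1041  0.185 ] yaw 54.96 w 0.0659
```

Request:
carry_out:
  steps:
    - [[0.045,-0.036,0],0,-0.5]
    - [[0.09,-0.072,0],0,-0.5]
    - [[0.135,-0.108,0],0,-0.5]
    - [[0.18,-0.144,0],0,-0.5]
    - [[0.225,-0.18,0],0,-0.5]
    - [[0.266,-0.213,0],0,-0.5]
    - [[0.266,-0.213,0],0,-0.5]
    - [[0.266,-0.213,0],0,-0.5]

```text
time: 13.1
tool_pos: [0.5627, 0.2357, 0.1806]
ee_rot: [-3.14, 0.003, 0.959]
wrist_force: [-0.5, -1.2, -0.5]
width: 0.0704
finger_force: 0.0
```

```bash
python3 - <<'E'
from h import *
s=snap('wrist','w4'); X=cloud(s)
P=X.reshape(-1,3);P=P[(np.hypot(P[:,0]-.564,P[:,1]-.237)<.04)&(P[:,2]>.1)&(P[:,2]<.12)]
print(len(P),P.max(0),P.min(0),cv2.minEnclosingCircle(P[:,:2].astype(np.float32)))
to(.564,.237,.049,54.95)
s=snap('top'); X=cloud(s).reshape(-1,3)
for c in [(.5163,-.058),(.584,-.1038)]:
    P=X[(np.hypot(X[:,0]-c[0],X[:,1]-c[1])<.035)&(X[:,2]>.07)]
    print(len(P),P.max(0),P.min(0))
E
```

```text
2583 [0.58922014 0.25612988 0.10816442] [0.54642896 0.21379497 0.10002355] ((0.5674458146095276, 0.23469598591327667), 0.021878734230995178)
shift [ 0.0024 -0.0002  0.1321] turn -0.01 t 13.15 at [0.563  0.2351 0.1811] yaw 54.9 w 0.0706
376 [ 0.54325237 -0.02942683  0.08178994] [ 0.48730453 -0.08497927  0.07001346]
2365 [ 0.5968176  -0.07008667  0.77719938] [ 0.56567087 -0.13743179  0.07357167]
```

View pics/w4.png

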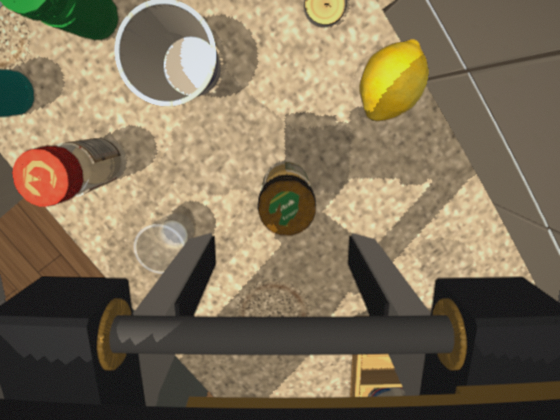

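The brown-lidded jar (287,205) sits between the fingers; the glass (160,245) is clear of the left finger's path.

Request:
carry_out:
  steps:
    - [[0.002,0.002,0.05],0,-0.5]
    - [[0.002,0.002,0.1],0,-0.5]
    - [[0.002,0.002,0.131],0,-0.5]
    - [[0.002,0.002,0.131],0,-0.5]
    - [[0.002,0.002,0.131],0,1]
    - [[0.002,0.002,0.131],0,1]
    - [[0.002,0.002,0.131],0,1]
    - [[0.002,0.002,0.131],0,1]
    - [[0.002,0.002,0.131],0,1]

```text
time: 14.32
tool_pos: [0.5673, 0.2371, 0.0533]
ee_rot: [3.139, -0.002, 0.959]
wrist_force: [0.0, -0.8, 5.6]
width: 0.0435
finger_force: 30.0
```

```bash
python3 - <<'E'
from h import *
to(.6218,-.0362,.17,54.95)
E
```

```text
shift [-0.1922  0.2018 -0.1167] turn 0.0 t 14.32 at [0.5673 0.2371 0.0533] yaw 54.96 w 0.0435
```

Width 43.5 mm suggests that the pads are catching the lid edge. I'll regrip lower.

Request:
carry_out:
  steps:
    - [[0,0,0],0,-0.3]
    - [[0,0,0],0,-0.3]
    - [[0,0,0],0,-0.3]
    - [[0,0,0.006],0,-0.3]
    - [[0,0,0.01],0,-0.3]
    - [[0,0,0.01],0,-0.3]
    - [[0,0,0.01],0,1]
    - [[0,0,0.01],0,1]
    - [[0,0,0.01],0,1]
    - [[0,0,0.01],0,1]

```text
time: 15.58
tool_pos: [0.5663, 0.2368, 0.0417]
ee_rot: [3.141, -0.0, 0.959]
wrist_force: [-0.5, -0.4, 0.0]
width: 0.0435
finger_force: 30.0
```

```bash
python3 - <<'E'
from h import *
to(.6218,-.0362,.17,54.95)
E
```

```text
shift [-0.1916  0.2023 -0.1283] turn 0.0 t 15.57 at [0.5663 0.2368 0.0417] yaw 54.95 w 0.0435
```

Request:
carry_out:
  steps:
    - [[0,0,-0.05],0,1]
    - [[0,0,-0.1],0,1]
    - [[0,0,-0.128],0,1]
    - [[-0.035,0.037,-0.128],0,1]
    - [[-0.07,0.074,-0.128],0,1]
    - [[-0.105,0.111,-0.128],0,1]
    - [[-0.14,0.148,-0.128],0,1]
    - [[-0.17,0.18,-0.128],0,1]
    - [[-0.192,0.202,-0.128],0,1]
    - [[-0.192,0.202,-0.128],0,1]

```text
time: 16.82
tool_pos: [0.6211, -0.0385, 0.1688]
ee_rot: [-3.141, 0.001, 0.955]
wrist_force: [-0.1, -0.3, -0.6]
width: 0.0437
finger_force: 30.0
```

Request:
carry_out:
  steps:
    - [[0,0,0.03],0,1]
    - [[0,0,0.06],0,1]
    - [[0,0,0.08],0,1]
    - [[0,0,0.08],0,1]
    - [[0,0,0.08],0,1]

```text
time: 17.45
tool_pos: [0.6217, -0.0355, 0.0906]
ee_rot: [3.14, -0.001, 0.96]
wrist_force: [-0.5, 0.4, -0.7]
width: 0.0433
finger_force: 30.0
```

```bash
python3 - <<'E'
from h import *
snap('side','s2');to(.6218,-.0362,.0477,54.95)
s=snap('wrist','w5')
X=cloud(s).reshape(-1,3)
P=X[(X[:,2]>.045)&(X[:,2]<.075)&(np.hypot(X[:,0]-.61,X[:,1]-.017)<.1)]
a=np.radians(54.95); M=np.array([[np.cos(a),-np.sin(a)],[np.sin(a),np.cos(a)]])
q=(P[:,:2]-[.5645,-.0474])@M
print(len(q),np.percentile(q,[1,50,99],axis=0))
E
```

```text
shift [-0.0005 -0.0001  0.0434] turn 0.0 t 17.5 at [ 0.6221 -0.0358  0.0911] yaw 55.0 w 0.0434
4028 [[ 0.053758   -0.08357524]
 [ 0.07922008 -0.01667072]
 [ 0.08179469  0.07952828]]
```

View pics/w5.png

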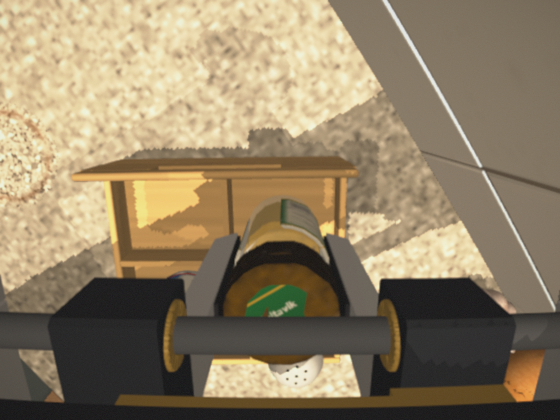

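The jar (283,270) is over the right back cell, and the salt cap (297,370) is visible behind it, standing.

Request:
carry_out:
  steps:
    - [[0,0,0.015],0,1]
    - [[0,0,0.03],0,1]
    - [[0,0,0.037],0,1]
    - [[0,0,0.04],0,1]
    - [[0,0,0.041],0,1]
    - [[0,0,0.041],0,1]

```text
time: 18.3
tool_pos: [0.6215, -0.0364, 0.0489]
ee_rot: [3.141, -0.0, 0.959]
wrist_force: [0.2, -0.1, -0.5]
width: 0.0432
finger_force: 30.0
```

Request:
carry_out:
  steps:
    - [[0,0,0.001],0,1]
    - [[0,0,0.0015],0,1]
    - [[0,0,0.002],0,1]
    - [[0,0,0.002],0,1]

```text
time: 18.8
tool_pos: [0.6216, -0.0364, 0.0476]
ee_rot: [3.14, -0.001, 0.959]
wrist_force: [-1.3, -0.5, 5.6]
width: 0.0433
finger_force: 30.0
```

Touching down. Release and go for the red jar.

Request:
carry_out:
  steps:
    - [[0,0,0],0,-0.3]
    - [[0,0,0],0,-0.3]
    - [[0,0,0],0,-0.3]
    - [[0,0,0],0,-0.3]
    - [[0,0,-0.03],0,-0.3]
    - [[0,0,-0.07],0,-0.3]
    - [[0,0,-0.12],0,-0.3]
    - [[0,0,-0.14],0,-0.5]
    - [[0,0,-0.14],0,-0.5]

```text
time: 19.92
tool_pos: [0.6224, -0.0365, 0.1891]
ee_rot: [3.137, -0.002, 0.959]
wrist_force: [-0.1, -0.3, -0.6]
width: 0.0703
finger_force: 0.0
```

```bash
python3 - <<'E'
from h import *
to(.43,.359,.18,54.95)
E
```

```text
shift [ 0.2133 -0.3847  0.0077] turn 0.0 t 19.93 at [ 0.6224 -0.0365  0.1891] yaw 54.95 w 0.0703
```

Request:
carry_out:
  steps:
    - [[0.03,-0.054,0],0,-0.5]
    - [[0.06,-0.108,0],0,-0.5]
    - [[0.09,-0.162,0],0,-0.5]
    - [[0.12,-0.216,0],0,-0.5]
    - [[0.15,-0.27,0],0,-0.5]
    - [[0.18,-0.324,0],0,-0.5]
    - [[0.207,-0.373,0],0,-0.5]
    - [[0.213,-0.385,0],0,-0.5]
    - [[0.213,-0.385,0],0,-0.5]

```text
time: 21.05
tool_pos: [0.4276, 0.3589, 0.1848]
ee_rot: [-3.141, 0.003, 0.961]
wrist_force: [0.5, -0.5, -0.8]
width: 0.0704
finger_force: 0.0
```

```bash
python3 - <<'E'
from h import *
s=snap('wrist','w6'); X=cloud(s)
P=X.reshape(-1,3);P=P[(np.hypot(P[:,0]-.43,P[:,1]-.359)<.04)&(P[:,2]>.1)&(P[:,2]<.12)]
print(len(P),P.max(0),P.min(0),cv2.minEnclosingCircle(P[:,:2].astype(np.float32)))
to(.43,.359,.042,54.95)
E
```

```text
2618 [0.45317489 0.38052982 0.10898255] [0.41006705 0.3372611  0.10001591] ((0.43169885873794556, 0.3586799204349518), 0.02208784781396389)
shift [0.002  0.0009 0.1431] turn -0.0 t 21.1 at [0.4283 0.3582 0.1852] yaw 54.94 w 0.0708
```

View pics/w6.png

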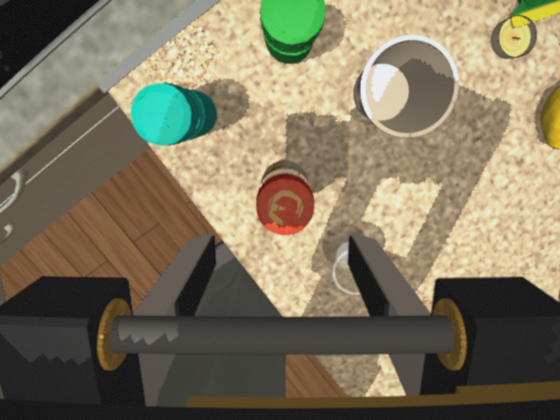

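The red-lidded jar (285,203) is centred; the glass (355,268) lies 70 mm off across the finger line, so it's clear.

Request:
carry_out:
  steps:
    - [[0.002,0.001,0.05],0,-0.5]
    - [[0.002,0.001,0.1],0,-0.5]
    - [[0.002,0.001,0.135],0,-0.5]
    - [[0.002,0.001,0.143],0,-0.5]
    - [[0.002,0.001,0.143],0,-0.5]
    - [[0.002,0.001,0.143],0,1]
    - [[0.002,0.001,0.143],0,1]
    - [[0.002,0.001,0.143],0,1]
    - [[0.002,0.001,0.143],0,1]
    - [[0.002,0.001,0.143],0,1]

```text
time: 22.35
tool_pos: [0.431, 0.3606, 0.0446]
ee_rot: [3.141, -0.002, 0.959]
wrist_force: [0.2, -1.1, 4.8]
width: 0.0441
finger_force: 30.0
```

```bash
python3 - <<'E'
from h import *
to(.5554,.0102,.18,54.95)
E
```

```text
shift [-0.2152  0.3032 -0.1355] turn 0.0 t 22.35 at [0.431  0.3606 0.0446] yaw 54.96 w 0.0441
```

Request:
carry_out:
  steps:
    - [[0,0,-0.05],0,1]
    - [[0,0,-0.1],0,1]
    - [[0,0,-0.135],0,1]
    - [[0,0,-0.135],0,1]
    - [[-0.03,0.042,-0.135],0,1]
    - [[-0.06,0.084,-0.135],0,1]
    - [[-0.09,0.126,-0.135],0,1]
    - [[-0.12,0.168,-0.135],0,1]
    - [[-0.12,0.168,-0.135],0,1]

```text
time: 23.48
tool_pos: [0.4984, 0.1622, 0.175]
ee_rot: [-3.138, 0.005, 0.954]
wrist_force: [-0.5, 0.8, -0.5]
width: 0.0445
finger_force: 30.0
```

Request:
carry_out:
  steps:
    - [[-0.03,0.042,0],0,1]
    - [[-0.06,0.085,0],0,1]
    - [[-0.085,0.12,0],0,1]
    - [[-0.095,0.135,0],0,1]
    - [[-0.095,0.135,0],0,1]
    - [[-0.095,0.135,0],0,1]

```text
time: 24.22
tool_pos: [0.5544, 0.0119, 0.1779]
ee_rot: [-3.14, -0.0, 0.961]
wrist_force: [-0.3, 1.0, -0.8]
width: 0.0441
finger_force: 30.0
```

```bash
python3 - <<'E'
from h import *
s=snap('wrist','w7');to(.5554,.0102,.051,54.95)
E
```

```text
shift [-0.0009  0.0019  0.1272] turn 0.01 t 24.27 at [0.5544 0.0119 0.1782] yaw 55.08 w 0.0446
```

View pics/w7.png

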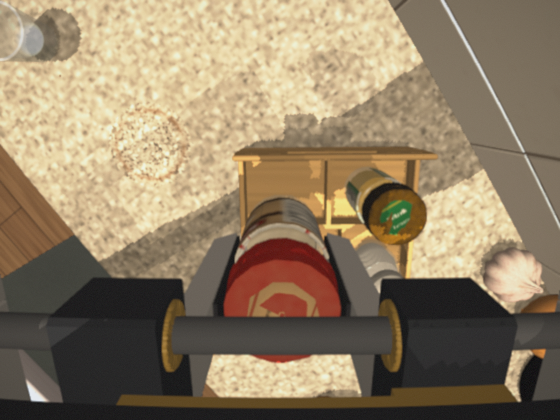

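The red jar (283,290) is over the left back cell, with the brown jar (393,210) upright in the right one.

Request:
carry_out:
  steps:
    - [[-0.001,0.001,0.04],0,1]
    - [[-0.001,0.001,0.08],0,1]
    - [[-0.001,0.001,0.105],0,1]
    - [[-0.001,0.001,0.115],0,1]
    - [[-0.001,0.001,0.12],0,1]
    - [[-0.001,0.001,0.124],0,1]
    - [[-0.001,0.001,0.124],0,1]
    - [[-0.001,0.001,0.124],0,1]

```text
time: 25.28
tool_pos: [0.5557, 0.0087, 0.0553]
ee_rot: [3.14, -0.001, 0.959]
wrist_force: [-0.7, -0.1, -0.2]
width: 0.0441
finger_force: 30.0
```

Request:
carry_out:
  steps:
    - [[0,0,0.002],0,1]
    - [[0,0,0.003],0,1]
    - [[0,0,0.004],0,1]
    - [[0,0,0.005],0,1]
    - [[0,0,0.005],0,1]

```text
time: 25.9
tool_pos: [0.5552, 0.0087, 0.0506]
ee_rot: [3.141, 0.0, 0.959]
wrist_force: [-3.0, 0.4, 5.7]
width: 0.0442
finger_force: 30.0
```

Request:
carry_out:
  steps:
    - [[0,0,0],0,-0.25]
    - [[0,0,0],0,-0.25]
    - [[0,0,0],0,-0.25]
    - [[0,0,0],0,-0.25]
    - [[0,0,-0.03],0,-0.25]
    - [[0,0,-0.07],0,-0.25]
    - [[0,0,-0.12],0,-0.25]
    - [[0,0,-0.17],0,-0.25]
    - [[-0.06,0,-0.2],0,-0.25]
    - [[-0.12,0,-0.2],0,-0.25]

```text
time: 27.15
tool_pos: [0.488, -0.089, 0.2527]
ee_rot: [3.135, -0.002, 0.962]
wrist_force: [1.3, -0.2, 0.5]
width: 0.0587
finger_force: 0.0
```

Request:
carry_out:
  steps:
    - [[-0.06,0.03,0],0,-0.25]
    - [[-0.11,0.06,0],0,-0.25]
    - [[-0.16,0.09,0],0,-0.25]
    - [[-0.19,0.1,0],0,-0.25]
    - [[-0.19,0.1,0],0,-0.25]
    - [[-0.19,0.1,0],0,-0.25]

```text
time: 27.9
tool_pos: [0.4601, -0.3004, 0.2494]
ee_rot: [-3.141, -0.001, 0.96]
wrist_force: [-0.6, -0.2, 1.0]
width: 0.0589
finger_force: 0.0
```

```bash
python3 - <<'E'
from h import *
s=snap('top'); b=snap('side'); X=cloud(s)
i=np.hstack([cv2.resize(s['image'][120:240,180:360],(450,300)),cv2.resize(b['image'][150:330,220:400],(300,300))])
cv2.imwrite('pics/f.png',i[:,:,::-1])
P=X.reshape(-1,3)
for n,c in dict(tin=(.5163,-.058),salt=(.584,-.1038),b=(.6218,-.0362),a=(.5554,.0102),glass=(.444,.261),cup=(.557,.379),amber=(.43,-.25)).items():
    Q=P[(np.hypot(P[:,0]-c[0],P[:,1]-c[1])<.04)]; Q=Q[Q[:,2]<.13]; t=np.nanpercentile(Q[:,2],99.5) if len(Q) else 0
    Q=Q[Q[:,2]>t-.012]; print(n,round(t,3),((Q.min(0)+Q.max(0))/2).round(3) if len(Q) else 0)
E
```

```text
tin 0.08 [ 0.515 -0.057  0.075]
salt 0.095 [ 0.581 -0.102  0.09 ]
b 0.115 [ 0.618 -0.037  0.109]
a 0.116 [0.553 0.008 0.11 ]
glass 0.06 [0.444 0.261 0.055]
cup 0.087 [0.557 0.379 0.082]
amber 0.096 [ 0.43 -0.25  0.09]
```

View pics/f.png

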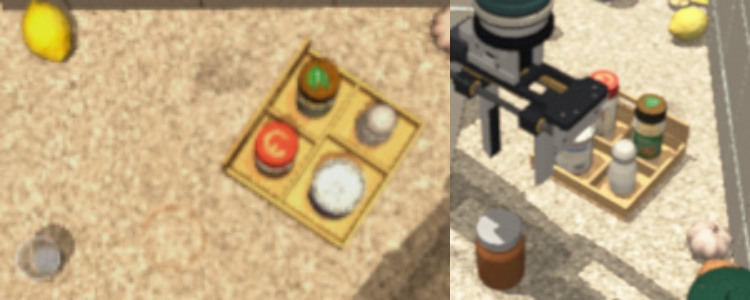

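All four stand upright in their own cells, at the heights expected for resting on the caddy floor: red jar (277,148), brown jar (318,85), tin (337,187), salt (378,122). The three look-alikes haven't moved.

```bash
python3 -c "
from h import *
print(robot.close_job())"
```

```text
the job is handed in; nothing more can be done
None
```

The job is handed in: both spice jars, the food tin and the salt shaker stand upright in their own caddy cells, the glass, paper cup and preserve jar were left where they were, and it took about 28 s of the 106 s allowed.

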